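# Hold the drawer front home for the screws

### The job

The front has come off the little spice drawer. Push the open drawer in as far as its half-open catch, fit the loose front onto the drawer's two dowels, knob outwards and fully home, and keep pressing it squarely against the drawer with a steady 10 newtons or so, about a kilo's weight, so that I can drive the screws from inside. Finish while you are still pressing, with the drawer resting in that catch, and leave the other things where they stand.

Things in the scene. Friction and masses are not known exactly. Their poses are not given: they have to be found in the camera images.
- spice_box: fixed beech box, 176 wide (y), 240 deep (x), 112 high, open to its own -x, from which the drawer slides out. Origin: centre of its underside; -x points out of its mouth (roughly to the robot's left), z up. A wall shelf 0.45 m above the worktop overhangs its back part, beyond x of about 0.6: keep the wrist clear of it
- drawer (a joint): how far the drawer stands out, m: 0 shut, 0.185 fully out. A sprung roller catch holds it half open: from outside about 4 N rides it up a low ramp (0.142 to 0.125), then the roller drops into its notch (free at 0.1155 to 0.1185). Pushed on inwards it gives a little: about 0.114 at 5 N, 0.113 at 10 N, 0.111 at 17 N; near 26 N it jumps the catch (below 0.107). Runner friction 1 N
- drawer_box: the drawer's plywood tray, 128 wide (y), 225 long, 50 high, open above, front wall 10 thick; travels with joint drawer. Origin: middle of the lower edge of its front wall's outer face, 16 mm over the worktop; -x points out of the box (the way it opens), z up. Two 8 mm dowels with tapered noses stick 10 mm out of that face at y = -42 and 42, 26 above the origin
- drawer_face (a point): point on the outer face of the drawer's front wall midway between the two dowels, 42 mm over the worktop; axes as drawer_box
- drawer_front: the loose beech front, 172 wide (y), 104 high (z), 20 thick, 0.2 to 0.3 kg, standing on its lower edge. Origin: middle of the lower edge of its BACK; +x points out of the back (to the drawer when fitted). The back has two dowel holes, 11 mm wide, chamfered, 12 deep, at y = -42 and 42, 36 above the origin. The face (x = -20) has a knob 24 thick, 23 long, 44 above the origin
- front_back (a point): point on the back of the loose front midway between its dowel holes; meets point drawer_face when home. Then the front hangs 6 mm clear of the worktop and stands 44 mm above the tray's front wall, where it can be gripped across its thickness
- screwdriver: black-handled screwdriver, 150 long, lying on top of the spice box (bystander)
- egg_timer: round kitchen timer, 63 wide, 51 high (bystander)
- mug: white mug, 83 wide, 93 high (bystander)
- spice_jar_1: glass spice jar with a green cap, 46 wide, 106 high (bystander)
- spice_jar_2: glass spice jar with a green cap, 46 wide, 106 high (bystander)

How it is judged:
By the outcome, as a careful person would: the job done as asked, in the order asked, and still so for the second after the job is handed in, while the arm keeps its last pose, push and grip.
It also fails if it takes over 64 s, if anything falls off the work surface, if the arm or the gripper's body presses on something with over 40 N, if the wrist force passes 120 N, or if a joint passes its speed limit or range.

### The arm

A 7-joint arm with a two-finger parallel gripper is mounted at the origin on a cart in front of the work surface, level with it; the furniture and walls round the work are solid. World frame = base frame: x ahead of the robot, y to its left, z up, the work surface at z = 0. Lengths are in mm, angles in rad, forces in N, time in s.
With the tool pointing down it reaches from about 375 to 925 mm from the base axis. Payload 3.1 kg.
Tool frame: the origin (TCP) lies at the very end of the fingers, on their centre line; the grasp point (between the pads) lies 19 mm behind it; z points along the fingers, y is the line along which they close (so a half turn about z gives the same grasp; the last joint's range is limited). The gripper opens to 85 mm and grips with 20 to 120 N. Pads are 22 mm wide; open, the fingers measure 114 mm over their backs; the gripper's body (76 mm by 85 mm) begins 54 mm behind the grasp point. The pads swing forward as they close: fully open they stand 13 mm farther back than shut.
Start: joints at [1.006, 0.383, 0.044, 1.598, -0.018, 1.161, -0.05], TCP at [292.539, -580.452, 231.269] pointing down, gripper open.
Joint ranges: [-2.61, 2.61], [-0.41, 2.15], [-1.48, 1.57], [0, 2.5], [-1.57, 4.71], [0.05, 1.97], [-2.85, 2.85]. Speed limits (rad/s): [2.79, 2.79, 3.14, 3.14, 3.14, 3.14, 3.14].

### API

Orientations are given as [roll, pitch, yaw] about the fixed x, y, z axes, in that order (R = Rz(yaw) Ry(pitch) Rx(roll)).
In Python, from station import manip gives the robot as it stands.
- The arm moves only by the shell command python3 inch.py FILE [FORCE], which reads ROWS from the file FILE. ROWS is a JSON object whose key "increments" holds a list of rows, 1 to 20 of them, each of 7 numbers: dx, dy, dz in mm, then a rotation vector rx, ry, rz in rad, then the opening from 0.0 (shut) to 1.0 (fully open); each row is the pose to reach, as a shift and turn from the pose commanded when the command began, along the tool's axes at that moment; what a row does not reach only later rows make up. A row lasts 1/10 s, in which the tool goes at most 50 mm and 0.15 rad, less where a joint would pass 70% of its speed; a pose out of reach is approached as far as the arm can. The fingers move at their own pace and stop on an object; FORCE is the grip in N (left out, the last holds). Time passes only in rows, so rows that do not move let the fingers close. It prints the time, the measured TCP pose, the force, the opening and the grip force at its end. Input that does not fit is refused with a message, and nothing moves.
- manip.observe(): the state, without advancing time (a new reading comes with each control period).
- manip.capture(name): name is "scene" or "top" or "wrist"; returns the picture (384x512x3 uint8, red, green, blue); there is no depth.
- manip.calibration(name): a dict with "vertical_fov" (degrees; the focal length in pixels is half the picture's height over the tangent of half this angle, whatever the lens; pixels are square), "cx", "cy" (the principal point, pixels), "world_to_cam" (4x4, takes a point from world to camera coordinates); the wrist camera has in their place "T_tool_cam" (4x4, takes a point from camera to tool coordinates, whose origin is the TCP and whose axes are the flange's). Camera axes: x right, y down, z forward; pixel columns grow to the right and rows downward; lengths in mm; the calibration is good to about 2 mm. The wrist camera is an equidistant fisheye: a pixel r from the principal point sees the ray r / f radians off the axis. A picture is of the moment at which its call begins: read the wrist's pose just before it. calibration takes no time and is no camera call.
- manip.finish_job(): hands the job in; it is judged then, once.
The state is a dict: "time_s": time; "joint_positions": joint angles; "joint_velocities": joint speeds; "joint_efforts": joint torques, N m; "ee_pos": TCP position; "ee_rot": TCP orientation; "ft_force": force on the tool from outside, world axes, zero at the start; "ft_torque": the same for the moment, N m; "width": opening from 0.0 (shut) to 1.0 (fully open); "finger_force": force on a finger pad.
Only numpy, scipy, OpenCV 4.12 (cv2) and the standard library are available. Lean on these libraries where they do the work, as an engineer would, in place of code of your own. Each camera call takes 0.05 s, during which the arm holds its last target. There are 200 camera calls.

## Working session

There is one attempt and no reset: what is moved stays moved. The work goes in short steps, Python scripts to look and compute and a shell command to move; the robot and the scene stay as the last step left them, time stands still between calls to the robot, and variables do not carry over. Pictures are saved under pics/ and viewed, at most 10 in all, crops included, and the job is handed in when it is done.

```bash
ls; mkdir -p pics; python3 - <<'E'
from station import manip
import cv2,numpy as np
for n in("scene","top"):
    cv2.imwrite(f"pics/{n}0.png",manip.capture(n)[...,::-1])
    c=manip.calibration(n);print(n,c["vertical_fov"],c["cx"],c["cy"]);print(np.round(c["world_to_cam"],3))
print(manip.calibration("wrist"));s=manip.observe();print(s)
E
```

```text
inch.py
pics
station.py
scene 51.67867529599639 256.32777532867163 198.3700567715921
[[-9.03000e-01 -4.29000e-01 -1.10000e-02  5.20217e+02]
 [-1.66000e-01  3.72000e-01 -9.13000e-01  1.75269e+02]
 [ 3.96000e-01 -8.23000e-01 -4.07000e-01  7.85371e+02]
 [ 0.00000e+00  0.00000e+00  0.00000e+00  1.00000e+00]]
top 50.119246149096014 251.90085110369802 189.92915161051116
[[-1.500000e-02 -9.990000e-01 -3.600000e-02  6.643100e+01]
 [-9.860000e-01  2.100000e-02 -1.660000e-01  5.826370e+02]
 [ 1.670000e-01  3.300000e-02 -9.850000e-01  1.182346e+03]
 [ 0.000000e+00  0.000000e+00  0.000000e+00  1.000000e+00]]
{'vertical_fov': 65.70646984690485, 'cx': 257.59884440191325, 'cy': 191.39641178419998, 'T_tool_cam': array([[ 8.17414267e-04, -9.53587394e-01, -3.01115283e-01,
         7.83252943e+01],
       [ 9.99998783e-01,  3.79247323e-04,  1.51359905e-03,
        -1.74877532e+00],
       [-1.32915181e-03, -3.01116154e-01,  9.53586543e-01,
        -1.43198769e+02],
       [ 0.00000000e+00,  0.00000000e+00,  0.00000000e+00,
         1.00000000e+00]])}
{'time_s': 0.1, 'joint_positions': array([ 1.00618611,  0.38375575,  0.04385144,  1.59941989, -0.0178841 ,
        1.16122819, -0.04988433]), 'joint_velocities': array([ 0.00063936, -0.00176985, -0.00120239, -0.00321215, -0.00125963,
        0.00113832, -0.00049399]), 'joint_efforts': array([ 2.97902530e-03, -4.34727430e+01,  1.02913611e+00, -2.50452965e+01,
        1.08145262e-02,  5.46736133e-03,  5.80039398e-06]), 'ee_pos': array([ 292.12329592, -579.69087882,  230.01005166]), 'ee_rot': array([-3.13917846e+00,  1.46719414e-04,  4.66898485e-01]), 'ft_force': array([0.966801  , 0.27533356, 0.28790084]), 'ft_torque': array([-0.01568369,  0.04003209,  0.01706741]), 'finger_force': 0.0, 'width': 1.002337965152318}
```

View pics/scene0.png

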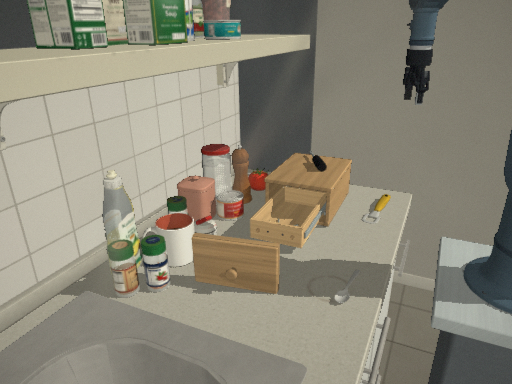

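View pics/top0.png

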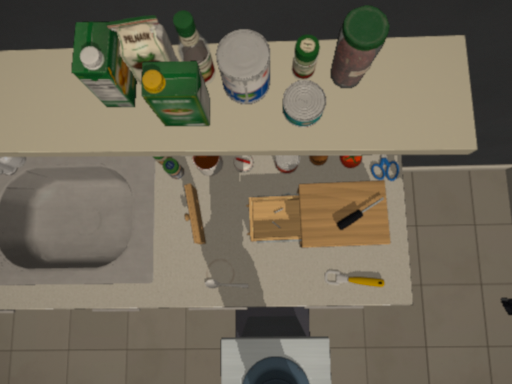

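The scene picture shows the front standing at about (236,262), knob (232,273) towards the camera, the open drawer behind it at (290,215), and the mug and jars to its left. In the top view the front is a strip at (193,215), the drawer is at (275,217) and the box at (345,215).

```bash
cat > h.py <<'E'
import numpy as np,cv2
from scipy.spatial.transform import Rotation as Ro
from station import manip
def proj(n,P):
    c=manip.calibration(n);f=192/np.tan(np.radians(c["vertical_fov"]/2));M=np.array(c["world_to_cam"])
    q=M[:3,:3]@np.asarray(P,float)+M[:3,3];return np.array([c["cx"]+f*q[0]/q[2],c["cy"]+f*q[1]/q[2]])
def ray(n,uv,s=None):
    c=manip.calibration(n);f=192/np.tan(np.radians(c["vertical_fov"]/2));d=np.array([uv[0]-c["cx"],uv[1]-c["cy"]])
    if n=="wrist":
        r=np.hypot(*d);a=r/f;v=np.array([*(d/r*np.sin(a)),np.cos(a)])
        T=np.array(c["T_tool_cam"]);R=Ro.from_euler("xyz",s["ee_rot"]).as_matrix()
        return R@T[:3,3]+s["ee_pos"],R@T[:3,:3]@v
    M=np.array(c["world_to_cam"]);R=M[:3,:3];return -R.T@M[:3,3],R.T@np.array([*(d/f),1])
def onz(n,uv,z,s=None):
    o,d=ray(n,uv,s);return o+d*(z-o[2])/d[2]
E
python3 - <<'E'
import cv2,numpy as np
t=cv2.imread("pics/top0.png")[145:270,150:400];s=cv2.imread("pics/scene0.png")[150:300,180:360]
a=cv2.resize(t,(800,400),interpolation=cv2.INTER_CUBIC)
cv2.imwrite("pics/c1.png",a)
cv2.imwrite("pics/c2.png",cv2.resize(s,(720,600),interpolation=cv2.INTER_CUBIC))
E
```

```text
(no output)
```

View pics/c1.png

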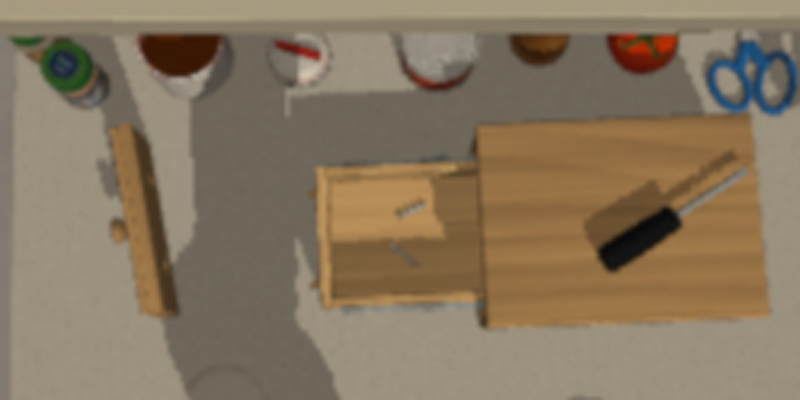

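View pics/c2.png

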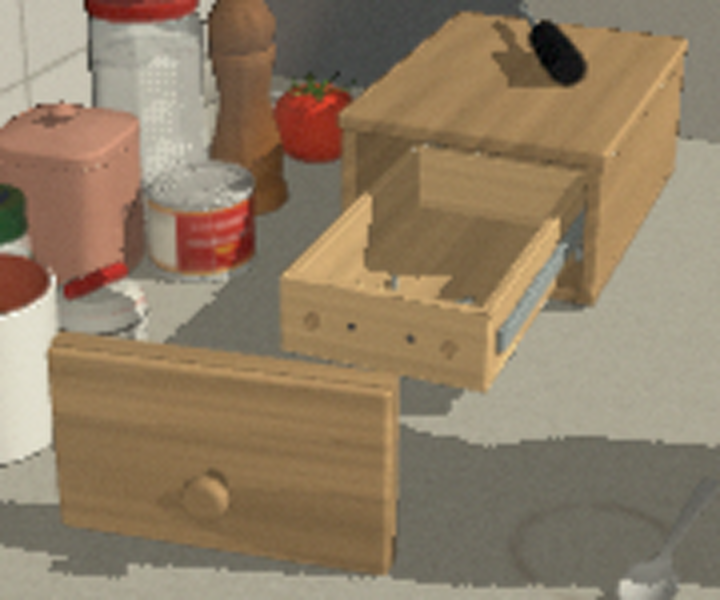

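The crops show the front's top strip running from (111–133,126) to (145–165,313) in the top crop. The drawer's front rim runs from (317,168) to (322,307), and the box top's corners are (477,125), (487,325), (768,312) and (750,115). The knob faces away from the drawer.

```bash
python3 - <<'E'
from h import *
np.set_printoptions(suppress=True,precision=1)
T=lambda u,v:(150+(u+.5)/3.2-.5,145+(v+.5)/3.2-.5)
S=lambda u,v:(180+(u+.5)/4-.5,150+(v+.5)/4-.5)
for k,p,z in[("fA",(111,126),104),("fA2",(133,126),104),("fB",(145,313),104),("fB2",(166,313),104),("dA",(317,168),66),("dB",(322,307),66),("b1",(477,125),112),("b2",(487,325),112),("b3",(768,312),112),("b4",(750,115),112)]:
    print(k,onz("top",T(*p),z))
print("scene")
for k,p,z in[("fA",(52,350),104),("fB",(390,390),104),("fB2",(398,376),104),("fA2",(60,336),104),("dA",(283,281),66),("dB",(488,318),66),("b1",(342,120),112),("b2",(602,157),112),("b3",(687,38),112),("dowA",(311,321),42),("dowB",(450,349),42),("jarcap",(-100,350),106),("fAbot",(66,525),0),("fBbot",(390,573),0)]:
    print(k,onz("scene",S(*p),z))
E
```

```text
fA [596.  249.4 104. ]
fA2 [595.5 229.4 104. ]
fB [427.7 217.1 104. ]
fB2 [427.4 198.5 104. ]
dA [559.6  65.2  66. ]
dB [432.1  62.4  66. ]
b1 [588.3 -79.5 112. ]
b2 [412.2 -82.2 112. ]
b3 [ 419.4 -323.6  112. ]
b4 [ 592.2 -319.9  112. ]
scene
fA [592.5 251.3 104. ]
fB [428.6 218.  104. ]
fB2 [430.1 204.7 104. ]
fA2 [596.8 237.9 104. ]
dA [555.9  72.9  66. ]
dB [432.9  66.6  66. ]
b1 [581.4 -67.1 112. ]
b2 [411.5 -74.7 112. ]
b3 [ 417.  -321.4  112. ]
dowA [539.5  70.1  42. ]
dowB [454.2  67.6  42. ]
jarcap [657.7 284.6 106. ]
fAbot [594.2 250.   -0. ]
fBbot [427.8 217.1   0. ]
```

```bash
echo '{"increments": [[498, -539, 0, 0, 0, 0.44, 0], [498, -539, 0, 0, 0, 0.44, 0], [498, -539, 0, 0, 0, 0.44, 0], [498, -539, 0, 0, 0, 0.44, 0], [498, -539, 0, 0, 0, 0.44, 0], [498, -539, 0, 0, 0, 0.44, 0], [498, -539, 0, 0, 0, 0.44, 0], [498, -539, 0, 0, 0, 0.44, 0], [498, -539, 0, 0, 0, 0.44, 0], [498, -539, 0, 0, 0, 0.44, 0], [498, -539, 0, 0, 0, 0.44, 0], [498, -539, 0, 0, 0, 0.44, 0], [498, -539, 0, 0, 0, 0.44, 0], [498, -539, 0, 0, 0, 0.44, 0], [498, -539, 0, 0, 0, 0.44, 0], [498, -539, 0, 0, 0, 0.44, 0], [498, -539, 0, 0, 0, 0.44, 0], [498, -539, 0, 0, 0, 0.44, 0], [498, -539, 0, 0, 0, 0.44, 0], [498, -539, 0, 0, 0, 0.44, 0]]}' > mv.in && python3 inch.py mv.in 40
python3 - <<'E'
from h import *
s=manip.observe();print(s["ee_pos"],s["ee_rot"],s["ft_force"],s["joint_velocities"])
cv2.imwrite("pics/w1.png",manip.capture("wrist")[...,::-1])
E
```

```text
time_s: 2.1
ee_pos: [494.6, 123.3, 231.2]
ee_rot: [3.141, 0.0, 0.024]
ft_force: [0.3, 0.2, -0.4]
width: 0.001
finger_force: 0.0
[494.60078588 123.27998682 231.16482822] [3.14087434e+00 2.02240986e-04 2.39820728e-02] [ 0.28027794  0.18897376 -0.43692875] [-0.00334007  0.00072308 -0.00857541 -0.00275351 -0.00045038 -0.00281501
  0.00016138]
```
View pics/w1.png

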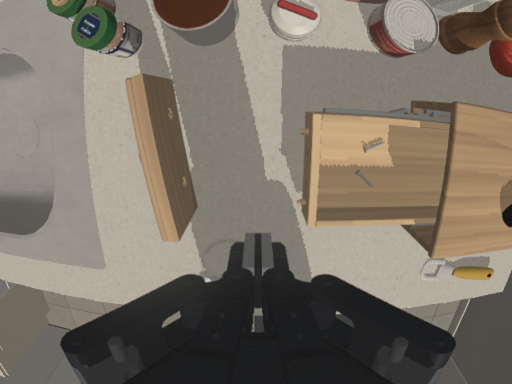

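The wrist view shows the front's top strip with its left edge from (128,80) to (163,240). Its back holes are at (170,113) and (183,182). The drawer rim's outer edge runs from (313,112) to (307,225), with the dowels at (305,131) and (301,202).

```bash
python3 - <<'E'
from h import *
np.set_printoptions(suppress=True,precision=1)
s=manip.observe()
for k,p,z in[("fA",(128,80),104),("fA2",(156,75),104),("fB",(163,240),104),("fB2",(180,240),104),("holeA",(170,113),36),("holeB",(183,182),36),("dA",(313.5,112),66),("dB",(307,225),66),("dowA",(305,131),46),("dowB",(301,202),46),("b1",(456,102),112),("b2",(433,257),112)]:
    print(k,onz("wrist",p,z,s))
im=cv2.imread("pics/w1.png")
# sub-pixel edge: drawer front outer edge and front edges per row, strongest gradient
g=cv2.GaussianBlur(im,(3,3),0).astype(float)
def edge(rows,c0,c1,w,z):
    P=[]
    for r in rows:
        c=np.interp(r,rows[[0,-1]],[c0,c1]);a=int(c-w);q=g[r,a:a+2*w+1].sum(1)
        d=np.abs(np.diff(q));i=d.argmax();i=min(max(i,1),len(d)-2);l,m,n=d[i-1:i+2]
        P.append(onz("wrist",(a+i+.5+.5*(l-n)/(l-2*m+n+1e-9),r),z,s)[:2])
    P=np.array(P);k=np.ones(len(P),bool)
    for _ in range(3):
        f=np.polyfit(P[k,0],P[k,1],1);e=P[:,1]-np.polyval(f,P[:,0]);k=abs(e)<2
    print("slope",np.round(f[0],4),"y@500",np.polyval(f,500),"n",k.sum(),len(k),"rms",e[k].std())
edge(np.arange(115,224),313,307,5,66)
edge(np.arange(85,236),129,162,5,104)
edge(np.arange(85,236),158,181,5,104)
E
```

```text
fA [594.5 250.7 104. ]
fA2 [597.2 221.8 104. ]
fB [430.7 223.3 104. ]
fB2 [431.8 204.4 104. ]
holeA [558.  228.2  36. ]
holeB [475.1 214.8  36. ]
dA [562.7  68.9  66. ]
dB [436.   67.2  66. ]
dowA [540.3  73.6  46. ]
dowB [456.7  73.   46. ]
b1 [589.9 -74.5 112. ]
b2 [414.2 -81.4 112. ]
slope 0.0219 y@500 68.52743358534866 n 101 109 rms 0.18654663972355992
slope 0.1745 y@500 236.77648458101544 n 138 151 rms 0.9471828643513938
slope 0.1493 y@500 208.74583175770215 n 102 151 rms 1.1269133073788713
```

```bash
echo '{"increments": [[4, 13, 50, 0, 0, 0, 0], [4, 13, 100, 0, 0, 0, 0], [4, 13, 150, 0, 0, 0, 0], [4, 13, 190, 0, 0, 0, 0], [4, 13, 196, 0, 0, 0, 0], [4, 13, 196, 0, 0, 0, 0]]}' > mv.in && python3 inch.py mv.in; echo '{"increments": [[0, 10, 0, 0, 0, 0, 0], [0, 15, 0, 0, 0, 0, 0], [0, 20, 0, 0, 0, 0, 0], [0, 23, 0, 0, 0, 0, 0], [0, 26, 0, 0, 0, 0, 0], [0, 26, 0, 0, 0, 0, 0]]}' > mv.in && python3 inch.py mv.in
```

```text
time_s: 2.75
ee_pos: [498.1, 111.6, 34.6]
ee_rot: [3.141, 0.003, 0.026]
ft_force: [0.4, -0.8, 0.1]
width: -0.002
finger_force: 0.0
time_s: 3.35
ee_pos: [499.9, 85.5, 35.6]
ee_rot: [3.141, -0.0, 0.026]
ft_force: [-0.9, -0.6, 1.1]
width: 0.002
finger_force: 0.0
```

```bash
for i in 1 2 3 4 5; do echo '{"increments": [[0, 2, 0, 0, 0, 0, 0], [0, 4, 0, 0, 0, 0, 0], [0, 4, 0, 0, 0, 0, 0]]}' > mv.in && python3 inch.py mv.in | grep -E 'ee_pos|ft_force'; done
```

```text
ee_pos: [499.7, 81.9, 35.2]
ft_force: [-0.7, 0.1, 0.3]
ee_pos: [499.8, 80.6, 35.3]
ft_force: [-0.2, 5.2, -1.8]
ee_pos: [499.9, 77.8, 35.3]
ft_force: [-0.7, 6.6, -1.9]
ee_pos: [499.9, 74.0, 35.3]
ft_force: [-0.8, 7.1, -1.5]
ee_pos: [499.9, 71.8, 35.3]
ft_force: [-1.3, 9.6, -2.8]
```

```bash
for i in 1 2 3 4 5; do echo '{"increments": [[0, 1, 0, 0, 0, 0, 0], [0, 2, 0, 0, 0, 0, 0], [0, 2, 0, 0, 0, 0, 0]]}' > mv.in && python3 inch.py mv.in | grep -E 'ee_pos|ft_force'; done
```

```text
ee_pos: [500.0, 70.3, 35.3]
ft_force: [-1.3, 11.1, -2.5]
ee_pos: [500.1, 68.5, 35.4]
ft_force: [-0.6, 10.4, -2.0]
ee_pos: [500.1, 66.8, 35.4]
ft_force: [-0.2, 11.2, -2.4]
ee_pos: [500.1, 64.9, 35.3]
ft_force: [-1.3, 11.0, -2.3]
ee_pos: [500.2, 63.2, 35.4]
ft_force: [-0.7, 11.4, -3.6]
```

```bash
python3 - <<'E'
from h import *
a=manip.capture("scene")[...,::-1][140:290,180:360]
w=manip.capture("wrist")[...,::-1]
a=cv2.resize(a,(480,400),interpolation=cv2.INTER_CUBIC)
cv2.imwrite("pics/m2.png",np.hstack([a,cv2.resize(w[:300,200:440],(320,400))]))
cv2.imwrite("pics/w2.png",w)
E
```

```text
(no output)
```

View pics/m2.png

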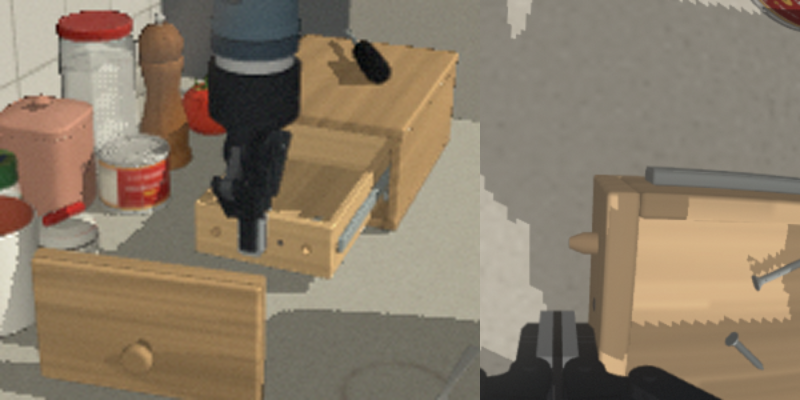

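The drawer has moved in by about 18 mm with the fingertips square on its face between the dowels, and nothing else is touched.

```bash
for i in 1 2 3 4; do echo '{"increments": [[0, 1, 0, 0, 0, 0, 0], [0, 1.5, 0, 0, 0, 0, 0], [0, 1.5, 0, 0, 0, 0, 0]]}' > mv.in && python3 inch.py mv.in | grep -E 'ee_pos|ft_force'; done
```

```text
ee_pos: [500.2, 62.1, 35.3]
ft_force: [-1.1, 11.4, -3.1]
ee_pos: [500.2, 60.7, 35.4]
ft_force: [-1.3, 11.6, -2.2]
ee_pos: [500.3, 59.2, 35.4]
ft_force: [-0.5, 12.0, -2.7]
ee_pos: [500.3, 55.5, 35.3]
ft_force: [-1.7, 6.3, -1.0]
```

```bash
for i in 1 2 3 4; do echo '{"increments": [[0, 0, 0, 0, 0, 0, 0], [0, 1, 0, 0, 0, 0, 0], [0, 1, 0, 0, 0, 0, 0]]}' > mv.in && python3 inch.py mv.in | grep -E 'ee_pos|ft_force'; done
```

```text
ee_pos: [500.5, 50.0, 35.2]
ft_force: [-0.9, 5.3, -0.9]
ee_pos: [500.5, 50.0, 35.2]
ft_force: [-1.5, 6.4, -1.3]
ee_pos: [500.5, 49.3, 35.2]
ft_force: [-0.4, 6.4, -0.8]
ee_pos: [500.5, 48.7, 35.3]
ft_force: [0.3, 7.8, -1.1]
```

```bash
echo '{"increments": [[0, -30, 0, 0, 0, 0, 0], [0, -55, 0, 0, 0, 0, 0], [0, -55, -50, 0, 0, 0, 0], [0, -60, -100, 0, 0, 0, 0], [0, -80, -145, 0, 0, 0, 1], [0, -110, -185, 0, 0, 0, 1], [0, -145, -210, 0, 0, 0, 1], [0, -145, -210, 0, 0, 0, 1], [0, -145, -210, 0, 0, 0, 1]]}' > mv.in && python3 inch.py mv.in 40
python3 - <<'E'
from h import *
np.set_printoptions(suppress=True,precision=4)
s=manip.observe();print(s["ee_pos"],s["ee_rot"],s["ft_force"])
cv2.imwrite("pics/w3.png",manip.capture("wrist")[...,::-1])
np.save("s3.npy",np.r_[s["ee_pos"],s["ee_rot"]])
E
```

```text
time_s: 9.75
ee_pos: [497.6, 190.2, 246.2]
ee_rot: [3.14, -0.002, 0.027]
ft_force: [0.1, -1.3, 0.6]
width: 0.849
finger_force: 0.0
[497.6159 190.2232 246.1733] [ 3.1398 -0.0021  0.0271] [ 0.0557 -1.3455  0.5524]
```

View pics/w3.png

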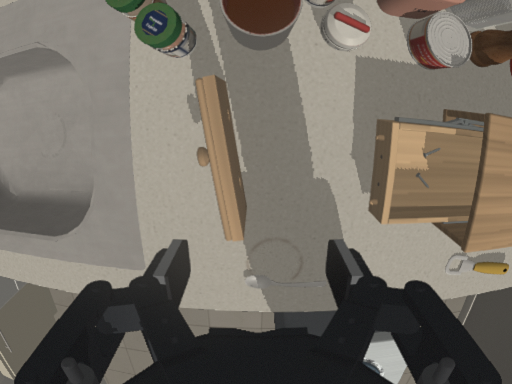

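The front's top strip now runs from (197–214,78) to (226–243,240), with the knob at (203,157). The drawer is in its catch with its front rim near x = 375.

```bash
python3 - <<'E'
from h import *
np.set_printoptions(suppress=True,precision=1)
v=np.load("s3.npy");s=dict(ee_pos=v[:3],ee_rot=v[3:])
for k,p,z in[("fA",(197,79),104),("fA2",(216,76),104),("fB",(226,240),104),("fB2",(244,240),104),("dA",(377,121),66),("dB",(370.5,213),66)]:
    print(k,onz("wrist",p,z,s))
im=cv2.imread("pics/w3.png");g=cv2.GaussianBlur(im,(3,3),0).astype(float)
for r in (110,130,190,220):
    q=g[r,195:250].sum(1);print(r,[(195+i+.5,int(d)) for i,d in enumerate(np.diff(q)) if abs(d)>40])
for r in (135,170,205):
    q=g[r,360:400].sum(1);print(r,[(360+i+.5,int(d)) for i,d in enumerate(np.diff(q)) if abs(d)>25])
c=cv2.resize(im[60:260,180:260],(240,600),interpolation=cv2.INTER_CUBIC);d=cv2.resize(im[100:240,355:445],(386,600),interpolation=cv2.INTER_CUBIC)
cv2.imwrite("pics/c3.png",np.hstack([c,d]))
E
```

```text
fA [596.  252.2 104. ]
fA2 [598.6 233.9 104. ]
fB [429.8 223.8 104. ]
fB2 [430.5 204.4 104. ]
dA [561.3  57.1  66. ]
dB [449.4  51.1  66. ]
110 [(219.5, -52), (220.5, -54), (229.5, 71), (230.5, 67)]
130 [(202.5, -47), (223.5, -65), (232.5, 66), (233.5, 88), (236.5, -43)]
190 [(214.5, -43), (233.5, -54), (234.5, -55), (243.5, 55)]
220 [(220.5, -46), (239.5, -66), (240.5, -47)]
135 [(374.5, -30), (375.5, -42), (390.5, 79), (391.5, 91), (392.5, 44)]
170 [(371.5, -34), (372.5, -57), (373.5, -32), (386.5, 35), (387.5, 89), (388.5, 80), (389.5, 31), (393.5, -35), (394.5, -61), (395.5, -38)]
205 [(367.5, -68), (368.5, -107), (369.5, -55), (382.5, 59), (383.5, 101), (384.5, 62), (389.5, -51), (390.5, -50)]
```

View pics/c3.png

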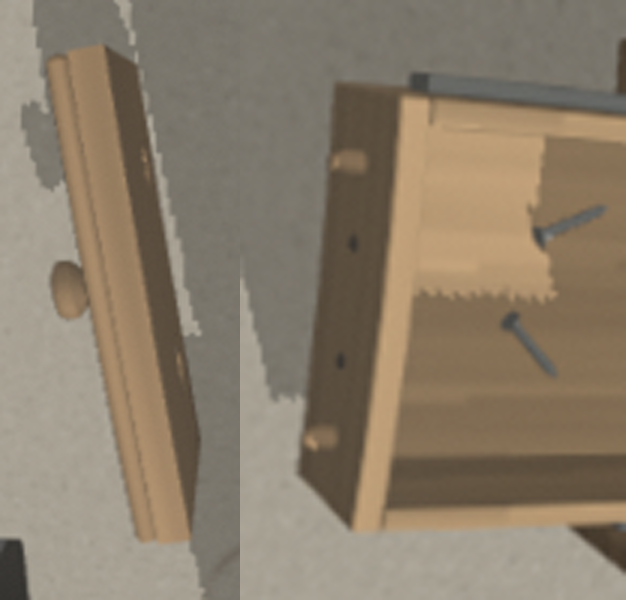

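The crop shows the front's top-back edge from (215,75) to (243,240). The drawer rim's outer edge runs from (393,122) to (382,224), and the dowels are at rows 138 and 202.

```bash
python3 - <<'E'
from h import *
np.set_printoptions(suppress=True,precision=1)
v=np.load("s3.npy");s=dict(ee_pos=v[:3],ee_rot=v[3:])
W=lambda p,z:onz("wrist",p,z,s)
for n,L,z in[("front back",[(220,110),(223.5,130),(234,190),(240,220)],104),("rim",[(391.5,135),(387.8,170),(383.5,205)],66)]:
    P=np.array([W(p,z)[:2] for p in L]);f=np.polyfit(P[:,0],P[:,1],1);print(n,f, "y@500",np.polyval(f,500)); print(P)
for k,p,z in[("ft end far",(215,75),104),("end near",(243.3,240),104),("outer far",(196,80),104),("outer near",(226,240),104),("knob tip",(199,157),44),("rim far",(392.8,122.2),66),("rim near",(381.6,223.7),66),("tipA",(376.5,137.8),43),("tipB",(370.4,202),43),("rootA",(384.5,138),43),("rootB",(377.5,202),43),("holeA",(180+145/3,60+163/3),36),("holeB",(180+181/3,60+365/3),36)]: print(k,W(p,z))
E
```

```text
front back [  0.2 125.9] y@500 217.44866809106307
[[565.7 229.5]
 [546.4 225.9]
 [486.2 215.2]
 [453.7 208.8]]
rim [ 0.  26.3] y@500 35.885590010014134
[[546.7  36.7]
 [504.5  36.2]
 [460.1  35. ]]
ft end far [599.6 234.8 104. ]
end near [430.4 205.2 104. ]
outer far [595.  253.1 104. ]
outer near [429.8 223.8 104. ]
knob tip [507.8 261.9  44. ]
rim far [561.8  36.5  66. ]
rim near [435.  33.  66.]
tipA [539.5  46.   43. ]
tipB [455.8  43.6  43. ]
rootA [540.1  34.9  43. ]
rootB [456.   33.3  43. ]
holeA [558.5 227.8  36. ]
holeB [476.1 212.2  36. ]
```

```bash
echo '{"increments": [[17, -39, 10, 0, 0, -0.151, 1], [17, -39, 40, 0, 0, -0.151, 1], [17, -39, 80, 0, 0, -0.151, 1], [17, -39, 110, 0, 0, -0.151, 1], [17, -39, 110, 0, 0, -0.151, 1], [17, -39, 110, 0, 0, -0.151, 1]]}' > mv.in && python3 inch.py mv.in 40
python3 - <<'E'
from h import *
s=manip.observe();print(s["ee_pos"],s["ee_rot"])
E
```

```text
time_s: 10.4
ee_pos: [512.4, 228.0, 133.9]
ee_rot: [3.14, 0.003, 0.175]
ft_force: [0.8, 0.1, 0.6]
width: 1.0
finger_force: 0.0
[512.4132047  228.04125421 133.93434106] [3.13987155 0.0034987  0.1753477 ]
```

```bash
echo '{"increments": [[1, -2, 30, 0, 0, 0, 1], [1, -2, 55, 0, 0, 0, 1], [1, -2, 64, 0, 0, 0, 1], [1, -2, 64, 0, 0, 0, 1], [1, -2, 64, 0, 0, 0, 0], [1, -2, 64, 0, 0, 0, 0], [1, -2, 64, 0, 0, 0, 0], [1, -2, 64, 0, 0, 0, 0], [1, -2, 64, 0, 0, 0, 0], [1, -2, 64, 0, 0, 0, 0], [1, -2, 64, 0, 0, 0, 0], [1, -2, 64, 0, 0, 0, 0]]}' > mv.in && python3 inch.py mv.in 60
echo '{"increments": [[0, 0, 0, 0, 0, 0, 0], [0, 0, 0, 0, 0, 0, 0], [0, 0, 0, 0, 0, 0, 0]]}' > mv.in && python3 inch.py mv.in
```

```text
time_s: 11.6
ee_pos: [514.1, 232.2, 72.1]
ee_rot: [3.141, -0.001, 0.178]
ft_force: [-0.4, -2.4, 6.2]
width: 0.231
finger_force: 59.3
time_s: 11.9
ee_pos: [514.2, 232.2, 72.1]
ee_rot: [3.141, -0.001, 0.178]
ft_force: [-0.6, -1.6, 5.0]
width: 0.225
finger_force: 59.3
```

```bash
echo '{"increments": [[0, 0, -10, 0, 0, 0, 0], [0, 0, -20, 0, 0, 0, 0], [-10, 30, -20, 0, 0, 0.05, 0], [-20, 70, -20, 0, 0, 0.1, 0], [-35, 110, -20, 0, 0, 0.155, 0], [-40, 130, -15, 0, 0, 0.155, 0], [-41, 137, -6, 0, 0, 0.155, 0], [-41, 137, -6, 0, 0, 0.155, 0], [-41, 137, -6, 0, 0, 0.155, 0], [-41, 137, -6, 0, 0, 0.155, 0]]}' > mv.in && python3 inch.py mv.in
python3 - <<'E'
from h import *
s=manip.observe();print(s["ee_pos"],s["ee_rot"],s["ft_force"])
np.save("s4.npy",np.r_[s["ee_pos"],s["ee_rot"]])
w=manip.capture("wrist")[...,::-1];cv2.imwrite("pics/w4.png",w)
a=manip.capture("scene")[...,::-1];cv2.imwrite("pics/sc4.png",a)
cv2.imwrite("pics/m4.png",np.hstack([cv2.resize(w[30:280,160:380],(440,500),interpolation=cv2.INTER_CUBIC),cv2.resize(a[150:300,200:308],(360,500),interpolation=cv2.INTER_CUBIC)]))
E
```

```text
time_s: 12.9
ee_pos: [497.7, 93.4, 77.7]
ee_rot: [-3.14, -0.001, 0.026]
ft_force: [0.7, 0.4, -2.7]
width: 0.228
finger_force: 59.0
[497.72904541  93.38020267  77.66575555] [-3.13969760e+00 -9.83634108e-04  2.64088384e-02] [ 0.73255376  0.4495686  -2.70927391]
```

View pics/m4.png

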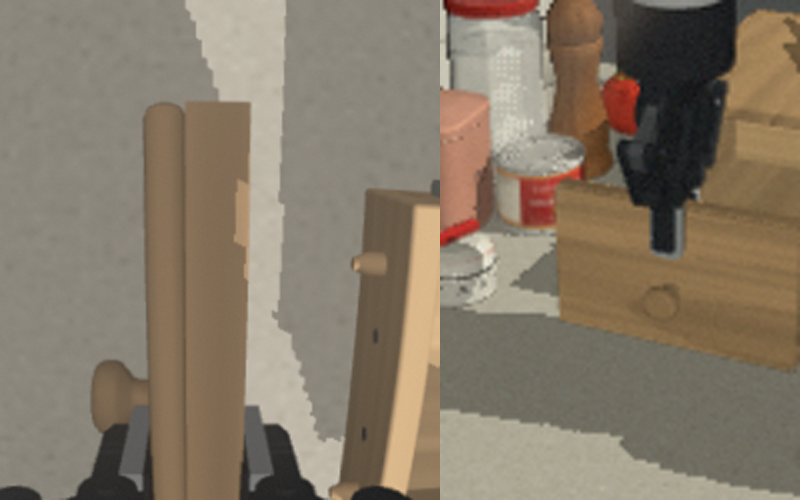

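The front is held square and clear of the worktop; its far top corner is at wrist pixel (285,81). The drawer rim's far corner is at (366,132) and the far dowel is centred at about row 161.5.

```bash
python3 - <<'E'
from h import *
np.set_printoptions(suppress=True,precision=1)
v=np.load("s4.npy");s=dict(ee_pos=v[:3],ee_rot=v[3:])
W=lambda p,z:onz("wrist",p,z,s)
P=lambda u,v:(160+(u+.5)/2-.5,30+(v+.5)/2-.5)
for k,p,z in[("back far",(250,102),109.6),("back near",(243,480),109.6),("mid far",(186,102),109.6),("groove near",(184,480),109.6),("outer",(147,110),105),("outer n",(152,480),105),("rim far",(412,205),66),("rim2",(392,470),66),("tipA",(352,264),43),("rootA",(386,263),43),("botA far",(367,190),16)]: print(k,W(P(*p),z))
S=lambda u,v:(200+(u-440+.5)*108/360-.5,150+(v+.5)*.3-.5)
print("scene: top far outer, bottom far outer, knob");
for p,z in[((560,186),105),((560,321),6),((797,369),6)]: print(onz("scene",S(*p),z))
E
```

```text
back far [582.9  87.6 109.6]
back near [504.2  85.  109.6]
mid far [582.5  99.3 109.6]
groove near [503.9  98.  109.6]
outer [581.1 106.8 105. ]
outer n [500.7 105.3 105. ]
rim far [561.6  38.2  66. ]
rim2 [479.5  32.8  66. ]
tipA [539.8  47.6  43. ]
rootA [540.7  36.4  43. ]
botA far [561.5  36.7  16. ]
scene: top far outer, bottom far outer, knob
[583.8  90.4 105. ]
[580.9 102.4   6. ]
[409.8  91.9   6. ]
```

```bash
echo '{"increments": [[0, 10, -0.4, 0, 0, 0, 0], [0, 20, -0.4, 0, 0, 0, 0], [0, 28, -0.4, 0, 0, 0, 0], [0, 32, -0.4, 0, 0, 0, 0], [0, 32, -0.4, 0, 0, 0, 0], [0, 32, -0.4, 0, 0, 0, 0]]}' > mv.in && python3 inch.py mv.in | tail -5; for i in 1 2 3 4 5; do echo '{"increments": [[0, 1, 0, 0, 0, 0, 0], [0, 2, 0, 0, 0, 0, 0], [0, 2, 0, 0, 0, 0, 0]]}' > mv.in && python3 inch.py mv.in | grep -E 'ee_|ft_force'; done
```

```text
ee_pos: [498.1, 58.5, 77.7]
ee_rot: [-3.141, -0.0, 0.022]
ft_force: [0.2, 0.7, -2.5]
width: 0.226
finger_force: 59.0
ee_pos: [498.1, 56.7, 77.7]
ee_rot: [-3.142, 0.0, 0.023]
ft_force: [-0.4, -0.3, -2.5]
ee_pos: [498.2, 54.4, 77.7]
ee_rot: [3.141, 0.0, 0.023]
ft_force: [-0.5, 0.3, -1.2]
ee_pos: [498.2, 52.3, 77.7]
ee_rot: [3.141, 0.0, 0.023]
ft_force: [0.3, -0.2, -2.1]
ee_pos: [498.3, 50.3, 77.7]
ee_rot: [3.141, 0.0, 0.023]
ft_force: [0.4, 0.3, -1.7]
ee_pos: [498.3, 48.3, 77.7]
ee_rot: [3.141, -0.0, 0.022]
ft_force: [0.3, -0.6, -2.1]
```

```bash
for i in 1 2 3 4 5; do echo '{"increments": [[0, 1, 0, 0, 0, 0, 0], [0, 1, 0, 0, 0, 0, 0], [0, 1, 0, 0, 0, 0, 0]]}' > mv.in && python3 inch.py mv.in | grep -E 'ee_|ft_force'; done; python3 -c "
from h import *
print(manip.observe()['ft_torque'])"
```

```text
ee_pos: [498.3, 47.6, 77.7]
ee_rot: [-3.142, 0.0, 0.023]
ft_force: [-0.5, -0.2, -2.9]
ee_pos: [498.4, 46.5, 77.7]
ee_rot: [3.142, -0.0, 0.023]
ft_force: [0.3, -0.6, -3.0]
ee_pos: [498.4, 45.8, 77.7]
ee_rot: [-3.141, -0.0, 0.023]
ft_force: [0.2, 0.8, -3.0]
ee_pos: [498.4, 45.6, 77.8]
ee_rot: [-3.14, -0.0, 0.023]
ft_force: [0.3, 3.0, -2.2]
ee_pos: [498.4, 45.3, 77.7]
ee_rot: [-3.139, -0.0, 0.023]
ft_force: [-0.8, 5.5, -3.3]
[ 1.42078218  0.08604132 -0.14566977]
```

```bash
for i in 1 2; do echo '{"increments": [[0, 1, 0, 0, 0, 0, 0], [0, 1, 0, 0, 0, 0, 0], [0, 1, 0, 0, 0, 0, 0]]}' > mv.in && python3 inch.py mv.in | grep -E 'ee_|ft_force'; done;  echo '{"increments": [[0, 0, 0, -0.005, 0, 0, 0], [0, 0, 0, -0.005, 0, 0, 0], [0, 0, 0, -0.005, 0, 0, 0], [0, 0, 0, -0.005, 0, 0, 0]]}' > mv.in && python3 inch.py mv.in | grep -E 'ee_|ft_force'; python3 -c "
from h import *
print(manip.observe()['ft_torque'],manip.observe()['ee_rot'])"
```

```text
ee_pos: [498.4, 44.9, 77.8]
ee_rot: [-3.139, -0.0, 0.024]
ft_force: [-1.1, 6.0, -2.4]
ee_pos: [498.4, 44.8, 77.8]
ee_rot: [-3.137, -0.001, 0.024]
ft_force: [0.3, 6.2, -1.8]
ee_pos: [498.4, 45.1, 77.8]
ee_rot: [3.141, -0.001, 0.024]
ft_force: [-1.2, 7.4, -2.3]
[ 2.05825554  0.14843541 -0.14608901] [ 3.14107934e+00 -6.90241977e-04  2.40810599e-02]
```

```bash
cat > m.py <<'E'
from h import *
L=[]
for _ in range(10):
    manip.capture("scene");s=manip.observe();L.append(np.r_[s["ee_pos"],s["ee_rot"][0]%6.28318,s["ee_rot"][2],s["ft_force"],s["ft_torque"]])
L=np.array(L);m=L.mean(0);print(np.round(m,4),"Mx/Fy %.4f Mz/Fy %.4f t %.2f"%(m[8]/m[6],m[10]/m[6],s["time_s"]))
E
python3 m.py
echo '{"increments": [[0, 1, 0, -0.001, 0, 0, 0], [0, 2, 0, -0.002, 0, 0, 0], [0, 2, 0, -0.002, 0, 0, 0], [0, 2, 0, -0.002, 0, 0, 0]]}' > mv.in && python3 inch.py mv.in | grep -E 'ft_force'; python3 m.py
echo '{"increments": [[0, 0, 0, -0.004, 0, 0, 0], [0, 0, 0, -0.004, 0, 0, 0], [0, 0, 0, -0.004, 0, 0, 0]]}' > mv.in && python3 inch.py mv.in | grep -E 'ft_force'; python3 m.py
```

```text
[ 4.984305e+02  4.506300e+01  7.777770e+01  3.141100e+00  2.410000e-02
 -5.124000e-01  7.394300e+00 -2.759700e+00  2.102800e+00  1.714000e-01
 -1.699000e-01] Mx/Fy 0.2844 Mz/Fy -0.0230 t 18.10
ft_force: [-0.5, 8.9, -2.5]
[ 4.984695e+02  4.461870e+01  7.787010e+01  3.141000e+00  2.460000e-02
 -7.376000e-01  9.657700e+00 -2.718300e+00  2.671000e+00  2.525000e-01
 -1.976000e-01] Mx/Fy 0.2766 Mz/Fy -0.0205 t 19.00
ft_force: [-0.7, 9.1, -2.9]
[ 4.984557e+02  4.473400e+01  7.782210e+01  3.137200e+00  2.470000e-02
 -6.544000e-01  9.490000e+00 -2.961400e+00  2.726100e+00  2.362000e-01
 -1.783000e-01] Mx/Fy 0.2873 Mz/Fy -0.0188 t 19.80
```

```bash
echo '{"increments": [[0, 0, 0, 0.006, 0, 0, 0], [0, 0, 0, 0.006, 0, 0, 0], [0, 0, 0, 0.006, 0, 0, 0]]}' > mv.in && python3 inch.py mv.in | grep -E 'ft_force'; python3 m.py; echo '{"increments": [[0, 0, 0, 0.003, 0, 0, 0], [0, 0, 0, 0.003, 0, 0, 0], [0, 0, 0, 0.003, 0, 0, 0]]}' > mv.in && python3 inch.py mv.in | grep -E 'ft_force'; python3 m.py
```

```text
ft_force: [-0.4, 8.8, -2.7]
[ 4.984696e+02  4.430270e+01  7.787770e+01  3.142600e+00  2.460000e-02
 -7.148000e-01  8.997400e+00 -2.426000e+00  2.542100e+00  2.522000e-01
 -1.805000e-01] Mx/Fy 0.2825 Mz/Fy -0.0201 t 20.60
ft_force: [-1.2, 8.6, -3.2]
[ 4.98472e+02  4.41867e+01  7.78907e+01  3.14540e+00  2.46000e-02
 -8.18500e-01  8.94600e+00 -2.33870e+00  2.45400e+00  2.44900e-01
 -1.86500e-01] Mx/Fy 0.2743 Mz/Fy -0.0208 t 21.40
```

```bash
echo '{"increments": [[0, 0.7, 0, -0.004, 0, 0.002, 0], [0, 0.7, 0, -0.004, 0, 0.002, 0], [0, 0.7, 0, -0.004, 0, 0.002, 0]]}' > mv.in && python3 inch.py mv.in | grep -E 'ft_force'; python3 m.py; python3 - <<'E'
from h import *
w=manip.capture("wrist")[...,::-1];a=manip.capture("scene")[...,::-1]
cv2.imwrite("pics/m5.png",np.hstack([cv2.resize(w[30:280,160:380],(440,500),interpolation=cv2.INTER_CUBIC),cv2.resize(a[140:290,210:318],(360,500),interpolation=cv2.INTER_CUBIC)]))
E
```

```text
ft_force: [-0.4, 9.6, -2.4]
[ 4.984775e+02  4.424930e+01  7.787650e+01  3.142200e+00  2.340000e-02
 -9.788000e-01  1.007160e+01 -2.765900e+00  2.768400e+00  2.574000e-01
 -9.590000e-02] Mx/Fy 0.2749 Mz/Fy -0.0095 t 22.20
```

View pics/m5.png

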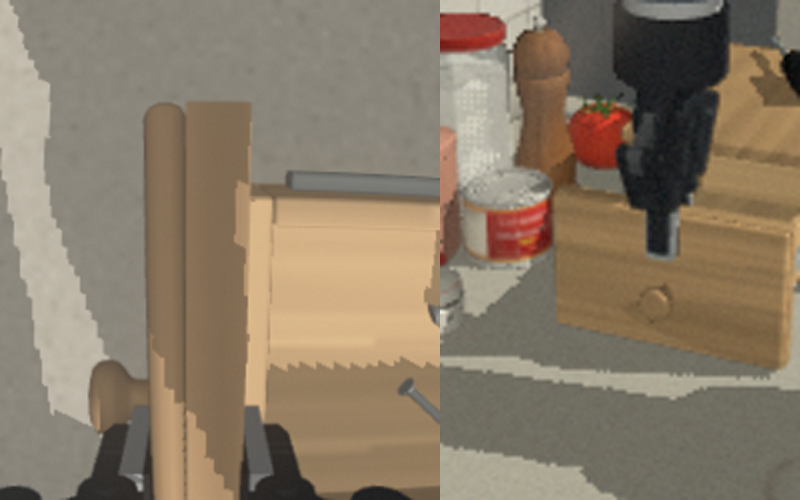

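The front sits against the tray along its whole visible back edge, hanging clear of the worktop. The drawer is in its catch and the push reads a steady 10.1 N.

```bash
python3 -c "
from station import manip
print(manip.finish_job())"
```

```text
the job is handed in; nothing more can be done
None
```

The drawer is resting in its half-open catch, and the front is fully home on both dowels with the knob outwards. I handed the job in at about 22 s with the arm still gripping the front and pressing it squarely at about 10 N; the other things were left where they stood.

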